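# Pull the seized black knob off the cooker

## Robot

A 6-joint arm with a two-finger parallel gripper is mounted at the origin on the work surface. World frame = base frame: x ahead of the robot, y to its left, z up, the work surface at z = 0. Lengths are in m, angles in rad, forces in N, time in s.
With the tool pointing down it reaches from about 0.35 to 0.975 m from the base axis. Payload 4.9 kg.
Tool frame: the origin (TCP) lies on the centre line of the jaws, within the pads' length; the fingertips stand 14 mm ahead of it and the grasp point (between the pads) lies 5 mm behind it (manip.nose_length is the distance from the TCP to the fingertips, in m); z points along the fingers, y is the line along which they close (so a half turn about z gives the same grasp; the last joint's range is limited). The gripper opens to 85 mm and grips with 20 to 120 N. Pads are 22 mm wide; open, the fingers measure 114 mm over their backs; the gripper's body (76 mm by 85 mm) begins 54 mm behind the grasp point. The pads swing forward as they close: fully open they stand 13 mm farther back than shut.
Start: joints at [-1.345, 0.053, 1.613, -0, 1.476, -0.119], TCP at [0.211, -0.588, 0.245] pointing down, gripper open.
Joint ranges: [-3.01, 3.01], [-1.01, 2.22], [0.06, 2.58], [-1.02, 4.17], [0.09, 2.62], [-3.14, 3.14]. Speed limits (rad/s): [2.57, 2.57, 3.14, 3.14, 3.14, 3.14].

## Interface

Orientations are given as a unit quaternion [w, x, y, z].
In Python, from plant import manip, imaging gives the robot as it stands.
- The arm moves only by the tool play_rows, never from a script. Its argument "commands" is a list of rows, each a list of 6 numbers: the shift along the tool's x, y, z in mm, then the turn, a rotation vector about the tool's x, y, z in degrees. A call has 1 to 5 rows; each row shifts and turns the commanded pose from where the row before left it, along the tool's axes as they then stand; what a row does not reach is not made up. A row lasts 1/12 s, in which the tool goes at most 41.7 mm and 7.16 degrees, less where a joint would pass 70% of its speed; a pose out of reach is approached as far as the arm can. A call is refused whole if a number of a shift passes 41.7 or a number of a turn 7.16, either way. A call with a gripper value outside its range is refused whole. "hand" is the finger opening in mm, from 0 to 85.4, set as the call begins (left out, the last holds). The fingers move at their own pace and stop on an object; the grip force is fixed at half the most. Time passes only in rows, so rows that do not move let the fingers close. It gives the time, the measured TCP pose, the force, the opening and the grip force at its end, in the units of the state.
- manip.state(): the state, without advancing time (a new reading comes with each control period).
- imaging.grab_frame(name): name is "scene" or "side" or "wrist"; returns a dict with "image" (384x512x3 uint8, red, green, blue), "fx", "fy", "cx", "cy" (pixels), "R" (3x3) and "t" (3): a world point X has camera coordinates R X + t; the wrist camera has in their place "mount" (4x4, takes a point from camera to tool coordinates, whose origin is the TCP and whose axes are the flange's). Camera axes: x right, y down, z forward; pixel columns grow to the right and rows downward; lengths in m; the calibration is good to about 2 mm. The wrist camera is an equidistant fisheye: a pixel r from the principal point sees the ray r / f radians off the axis. A picture is of the moment at which its call begins: read the wrist's pose just before it. There is no depth.
- manip.job_done(): hands the job in; it is judged then, once.
The state is a dict: "time": time; "joint_pos": joint angles; "joint_vel": joint speeds; "joint_efforts": joint torques, N m; "tool_pos": TCP position; "tool_rot": TCP orientation; "contact_force": force on the tool from outside, world axes, zero at the start; "ft_torque": the same for the moment, N m; "gripper_width": opening from 0.0 (shut) to 1.0 (fully open); "grasp_force": force on a finger pad.
Only numpy, scipy, OpenCV 4.12 (cv2) and the standard library are available. Lean on these libraries where they do the work, as an engineer would, in place of code of your own. Each camera call takes 0.05 s, during which the arm holds its last target. There are 200 camera calls.

## Task

The odd black knob on the cooker is seized on its spindle: take the knob puller off its cork coaster, hook its feet under the knob's skirt and pull the knob straight off the sloping panel with it, not with the fingers. Set the knob down the right way up in the steel tray, clear of the puller, then stand the puller back upright on the coaster. Leave the white knob home and do not disturb the burner cap, the saucepan or the other things.

Things in the scene. Friction and masses are not known exactly. Their poses are not given: they have to be found in the camera images.
- cooker: White enamelled gas cooker, 460 mm wide (y), 340 mm deep (x), fixed; top at 98 mm, black pan supports to 132 mm. Origin: centre of its underside, x to its back. The control panel is a flat face rising 35 degrees from horizontal towards the back, from x = -170, z = 35 mm to x = -80, z = 98 mm. Two knobs sit on it at y = -100 and +100 mm, either colour in either place.
- panel_mid (a point): Centre of the cooker's control panel, on its surface, half-way between the knobs: z straight out of the panel, x up the slope, y along the row of knobs.
- black_knob_mid (a point): The odd black push-on knob, 28 to 46 g, 33 mm high: a point on its axis, half-way up. z points out of the panel along the axis (35 degrees from vertical, to the cooker's front), x up the slope. Along z from here: hub from -16.5 mm (end on the panel) to -4.5; round skirt, 44 mm across, from -4.5 to +0.5; body, 36 mm across, up to +16.5. So the gap between panel and skirt is 12 mm high.
- black_knob: The same knob, same axes; origin: centre of its hub's end, on the panel. The hub is 20 mm square and 12 mm long; the knob can stand on it. A spring clip in the hub grips an 11 mm long spindle: a pull of about 9 to 12 N along z pops it off within 5 mm, after 12 mm it is clear.
- white_knob_mid (a point): The white knob on the other place of the panel, same size, axes and point; it stays home.
- puller_grip (a point): The knob puller, 75 to 110 g: a steel stirrup with a blue handle, standing on its two feet on the coaster, 92 mm tall. This point is the handle's centre, 69 mm above the soles. The handle is an upright bar, 26 mm along x, 14 mm along y, from 42 to 92 mm above the soles. z is up along the handle; x points out of the stirrup's open mouth.
- puller_cradle (a point): The puller's seat, 65 mm below puller_grip, level with the upper faces of its feet, 4 mm above the soles; same axes. The feet (4 mm thick, x -26 to +18 mm, 15 to 30 mm out to either side in y) leave a slot, open to +x, for the hub; legs 52 mm apart; bridge 32 mm above. A bar at x = -22 mm stops the skirt: a seated knob has its axis at x = 0, its middle 4.5 mm above this point.
- coaster: Round cork coaster 110 mm across and 6 mm thick, fixed on the worktop; origin: centre of its underside. The puller stands on it and goes back there.
- tray: Shallow open steel tray, 200 mm (x) by 140 mm (y), walls 3 mm thick and 18 mm high, floor 3 mm thick; fixed on the worktop. Origin: centre of its underside. The burner cap lies in its +x half, the -x half is empty.
- burner_cap_mid (a point): Black burner cap, 54 mm across and 13 mm high, lying in the tray; this point is its centre. Leave it.
- saucepan: Steel saucepan with lid, 166 mm across and 120 mm tall, handle along +x to 245 mm, on the right (-y) burner; origin: centre of its underside. Leave it.
- mug: Blue mug, 80 mm across, 95 mm tall, handle at +y; origin: centre of its underside. Leave it.
- spice_jar: Jar with red cap, 52 mm across, 100 mm tall; origin: centre of its underside. Leave it.
- oil_bottle: Amber bottle with yellow cap, 64 mm across, 220 mm tall; origin: centre of its underside. Leave it.
- brush: Washing-up brush lying on the worktop along x; origin on the worktop near its middle. Leave it.
Things that resemble listed ones, but are neither listed nor needed, are in the scene too. Leave any green or yellow look-alike of the black_knob alone.

How it is judged:
By the outcome, as a careful person would: the job done as asked, in the order asked, and still so for the second after the job is handed in, with the robot touching nothing.
It also fails if it takes over 72 s, if anything falls off the work surface, if the arm or the gripper's body presses on something with over 40 N, if the wrist force passes 120 N, or if a joint passes its speed limit or range.

## Working session

There is one attempt and no reset: what is moved stays moved. The work goes in short steps, Python scripts to look and compute and a tool call to move; the robot and the scene stay as the last step left them, time stands still between calls to the robot, and variables do not carry over. Pictures are saved under pics/ and viewed, at most 10 in all, crops included, and the job is handed in when it is done.

Besides the shell and the picture viewer there is one more tool, called after "Request:" by a JSON object that holds its "op" and its "data". play_rows: Moves the arm, as the interface text tells. Its arguments: {"type":"object","properties":{"commands":{"type":"array","items":{"type":"array","items":{"type":"number"}}},"hand":{"type":"number"}},"required":["commands"]}

```bash
ls; mkdir -p pics; python3 - <<'E'
from plant import manip, imaging
import cv2, numpy as np
s=manip.state();print(s)
for n in ("scene","side"):
    f=imaging.grab_frame(n);cv2.imwrite(f"pics/{n}0.png",cv2.resize(f["image"][:,:,::-1],None,fx=1.5,fy=1.5,interpolation=cv2.INTER_CUBIC));cv2.imwrite(f"{n}_raw.png",f["image"][:,:,::-1])
    print(n,{k:(np.round(v,4).tolist() if k!='image' else 0) for k,v in f.items()})
E
```

```text
pics
{'time': 0.0, 'joint_pos': array([-1.34501359e+00,  5.33641094e-02,  1.61433092e+00,  1.49220921e-05,
        1.47600916e+00, -1.18995393e-01]), 'joint_vel': array([ 0.00099002, -0.00058937,  0.00045409,  0.00112704,  0.00022937,
       -0.00158776]), 'joint_efforts': array([ 5.95931597e-04, -3.93671107e+01, -3.70182323e+01, -1.27379840e-04,
        7.11335932e-03,  1.78552938e-06]), 'tool_pos': array([ 0.21111134, -0.58761614,  0.24403645]), 'tool_rot': array([-1.05465709e-03,  9.85177340e-01,  1.71535693e-01, -4.89281872e-05]), 'contact_force': array([ 0.22114814, -0.06655616, -0.68299375]), 'ft_torque': array([-0.01335779,  0.0211887 , -0.02140832]), 'grasp_force': 0.0, 'gripper_width': 0.9996616667224564}
scene {'image': 0, 'fx': 365.2608, 'fy': 365.2608, 'cx': 258.386, 'cy': 191.461, 'R': [[0.5547, 0.832, 0.002], [0.53, -0.3516, -0.7717], [-0.6413, 0.4291, -0.636]], 't': [-0.2659, -0.2479, 1.7159]}
side {'image': 0, 'fx': 442.1516, 'fy': 442.1516, 'cx': 265.3203, 'cy': 186.1824, 'R': [[-0.9541, -0.2991, -0.0169], [-0.1793, 0.6154, -0.7675], [0.2399, -0.7293, -0.6408]], 't': [0.5491, 0.2269, 1.1609]}
```

View pics/scene0.png

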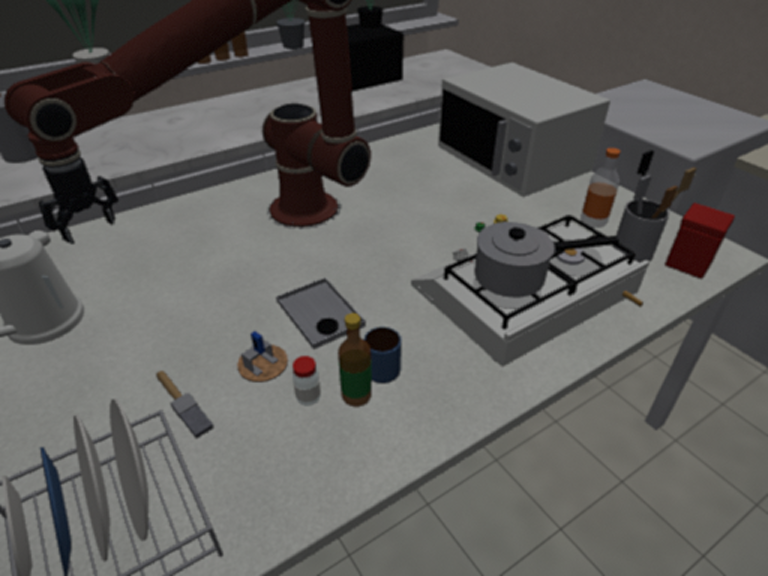

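View pics/side0.png

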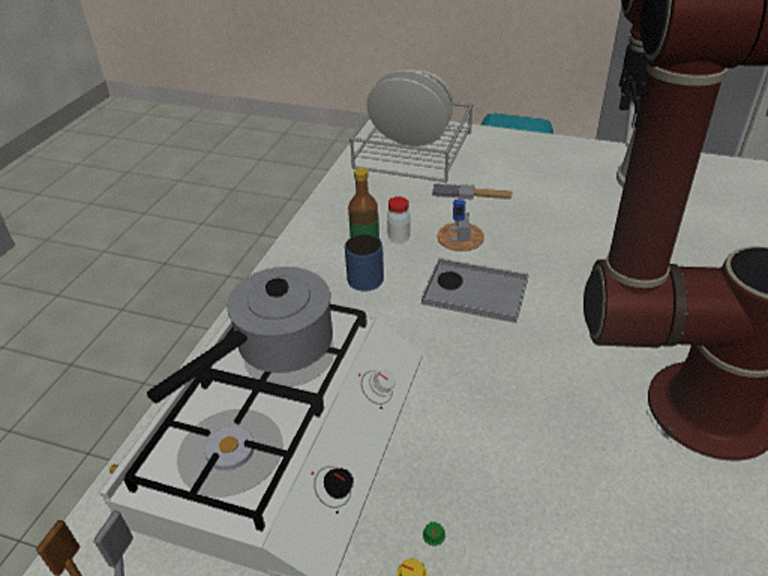

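The scene view shows the coaster at (262,362), with the puller's blue handle at (258,342) and the tray at (320,312). The side view shows the coaster at (461,236), the handle at (459,208), the white knob at (381,383), the black knob at (338,484) and the panel's lower edge from (420,355) towards (340,570). I'll enlarge the parts that matter.

```bash
cat > h.py <<'E'
from plant import manip, imaging
import cv2, numpy as np
from scipy.spatial.transform import Rotation as Ro
def cam(n):
    f=imaging.grab_frame(n); return f
def ray(f,u,v):
    d=f["R"].T@np.array([(u-f["cx"])/f["fx"],(v-f["cy"])/f["fy"],1]); return -f["R"].T@f["t"], d
def onz(f,u,v,z):
    o,d=ray(f,u,v); return o+d*(z-o[2])/d[2]
def proj(f,X):
    p=f["R"]@np.asarray(X)+f["t"]; return np.array([f["fx"]*p[0]/p[2]+f["cx"],f["fy"]*p[1]/p[2]+f["cy"]])
def tri(fa,a,fb,b):
    o1,d1=ray(fa,*a);o2,d2=ray(fb,*b)
    s=np.linalg.lstsq(np.c_[d1,-d2],o2-o1,rcond=None)[0]
    p,q=o1+d1*s[0],o2+d2*s[1]; return (p+q)/2,np.linalg.norm(p-q)
def pose():
    s=manip.state(); q=s["tool_rot"]; return s["tool_pos"],Ro.from_quat([q[1],q[2],q[3],q[0]])
E
python3 - <<'E'
from h import *
a=cv2.imread("side_raw.png");b=cv2.imread("scene_raw.png")
def crop(im,x,y,w,h,k): return cv2.resize(im[y:y+h,x:x+w],None,fx=k,fy=k,interpolation=cv2.INTER_CUBIC)
out=np.zeros((600,800,3),np.uint8)
out[:,:400]=crop(a,185,225,100,150,4)
out[:300,400:]=crop(a,280,125,50,37,8)[:300,:400].copy() if 0 else cv2.resize(a[125:170,280:340],(400,300),interpolation=cv2.INTER_CUBIC)
out[300:,400:]=cv2.resize(b[215:260,145:205],(400,300),interpolation=cv2.INTER_CUBIC)
cv2.imwrite("pics/c1.png",out)
E
```

```text
(no output)
```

View pics/c1.png

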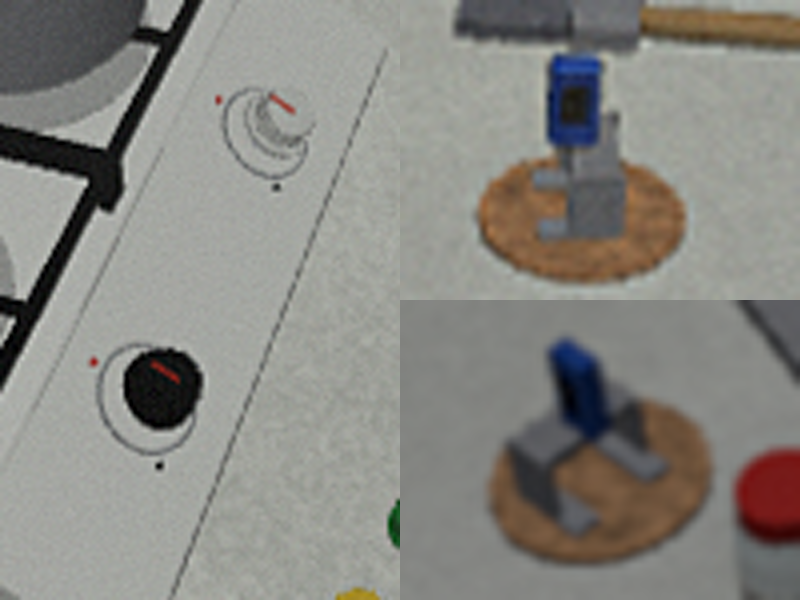

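Left panel: white ring centre (265,133), black ring centre (147,399), lower panel line from (386,50) to (173,600). Right panels: blue handle centre at (575,100) and (580,390), foot tips at (533,180)/(538,230) in the side crop and (653,472)/(587,527) in the scene crop.

```bash
python3 - <<'E'
from h import *
from scipy.optimize import least_squares
S=cam("side");C=cam("scene")
L=lambda u,v:(185+u/4-.375,225+v/4-.375)
A=lambda u,v:(280+(u-400)/6.667-.4,125+v/6.667-.4)
B=lambda u,v:(145+(u-400)/6.667-.4,215+(v-300)/6.667-.4)
print("camS",-S["R"].T@S["t"],"camC",-C["R"].T@C["t"])
w=onz(S,*L(265,133),.0665);b=onz(S,*L(147,399),.0665);print("rings",w,b,np.linalg.norm(w-b))
e=[onz(S,*L(386,50),.035),onz(S,*L(173,600),.035)];print("edge",e)
wt=onz(S,*L(288,118),.0665+.033*.819);bt=onz(S,*L(166,384),.0665+.033*.819);print("tops",wt,bt,np.linalg.norm(wt-bt))
d=b-w;print("yaw from rings",np.degrees(np.arctan2(-d[0],d[1])),"edge",np.degrees(np.arctan2(-(e[1]-e[0])[0],(e[1]-e[0])[1])))
print("handle tri",tri(S,A(575,100),C,B(580,390)), onz(S,*A(575,100),.075),onz(C,*B(580,390),.075))
for f,g,p1,p2 in ((S,A,(533,180),(538,230)),(C,B,(653,472),(587,527))):
    print("tips",[onz(f,*g(*p),.01) for p in (p1,p2)])
print("coaster",onz(S,*A(582,218),.006),onz(C,*B(602,480),.006))
# tray corners (scene x1.5)
for u,v in((277,296),(325,281),(362,318),(314,343)): print("trayC",onz(C,u/1.5,v/1.5,.018))
for u,v in((434,262),(528,272),(519,319),(423,301)): print("trayS",onz(S,u/1.5,v/1.5,.018))
E
```

```text
camS [0.28599835 0.87120285 0.92731723] camC [ 1.37938507 -0.60224121  0.90057922]
rings [0.55845369 0.17356824 0.0665    ] [0.55894346 0.37448105 0.0665    ] 0.20091340983340755
edge [array([0.51239917, 0.05316113, 0.035     ]), array([0.51155385, 0.46342304, 0.035     ])]
tops [0.54011966 0.17985253 0.093527  ] [0.54395139 0.37853071 0.093527  ] 0.1987151249283226
yaw from rings -0.13967127885283231 edge 0.11805509069553573
handle tri (array([ 0.54633702, -0.37548968,  0.07498668]), np.float64(0.0006810091607546658)) [ 0.54616    -0.37591144  0.075     ] [ 0.54676424 -0.37537068  0.075     ]
tips [array([ 0.56984839, -0.39050147,  0.01      ]), array([ 0.55644125, -0.34753045,  0.01      ])]
tips [array([ 0.55418658, -0.35031065,  0.01      ]), array([ 0.56963316, -0.39198208,  0.01      ])]
coaster [ 0.53791945 -0.36962477  0.006     ] [ 0.54145588 -0.37244577  0.006     ]
trayC [ 0.36628063 -0.25461306  0.018     ]
trayC [ 0.37983651 -0.12675855  0.018     ]
trayC [ 0.55144572 -0.12098663  0.018     ]
trayC [ 0.56228413 -0.25460122  0.018     ]
trayS [ 0.5679813  -0.24265562  0.018     ]
trayS [ 0.36448249 -0.26555345  0.018     ]
trayS [ 0.35863297 -0.11346147  0.018     ]
trayS [ 0.55620572 -0.11156659  0.018     ]
```

Request:
{"op": "play_rows", "data": {"commands": [[38.5,-8.5,0,0,0,0],[38.5,-8.5,0,0,0,0],[38.5,-8.5,0,0,0,0],[38.5,-8.5,0,0,0,0],[38.5,-8.5,0,0,0,0]]}}

```text
time: 0.62
tool_pos: [0.3793, -0.4819, 0.2451]
tool_rot: [-0.0, 0.985, 0.171, -0.0]
contact_force: [-0.6, -0.2, 0.2]
gripper_width: 0.999
grasp_force: 0.0
```

Request:
{"op": "play_rows", "data": {"commands": [[38.5,-8.5,5,0,0,0],[38.5,-8.5,5,0,0,0],[38.5,-8.5,5,0,0,0],[38.5,-8.5,5,0,0,0],[30,-8.5,5,0,0,0]]}}

```text
time: 1.03
tool_pos: [0.539, -0.379, 0.2198]
tool_rot: [-0.0, 0.985, 0.172, 0.0]
contact_force: [1.0, -0.5, 1.1]
gripper_width: 1.001
grasp_force: 0.0
```

Request:
{"op": "play_rows", "data": {"commands": [[0,0,0,0,0,0],[0,0,0,0,0,0]]}}

```text
time: 1.2
tool_pos: [0.5377, -0.3795, 0.2193]
tool_rot: [-0.001, 0.985, 0.173, -0.001]
contact_force: [-0.2, -0.1, -0.1]
gripper_width: 0.993
grasp_force: 0.0
```

```bash
python3 - <<'E'
from h import *
p,r=pose();print(p,r.as_matrix().round(4).tolist(),manip.state()["time"])
f=cam("wrist");print({k:np.round(v,4).tolist() for k,v in f.items() if k!="image"})
cv2.imwrite("w1.png",f["image"][:,:,::-1]);cv2.imwrite("pics/w1.png",cv2.resize(f["image"][:,:,::-1],None,fx=1.56,fy=1.56,interpolation=cv2.INTER_CUBIC))
E
```

```text
[ 0.53765254 -0.37950249  0.21928456] [[0.9401, 0.3408, -0.0015], [0.3408, -0.9401, 0.0009], [-0.0011, -0.0014, -1.0]] 1.2
{'fx': 297.3186, 'fy': 297.3186, 'cx': 257.7426, 'cy': 190.5976, 'mount': [[-0.0004, -0.9641, -0.2655, 0.0675], [1.0, -0.0005, 0.0005, -0.0005], [-0.0007, -0.2655, 0.9641, -0.1274], [0.0, 0.0, 0.0, 1.0]]}
```

View pics/w1.png

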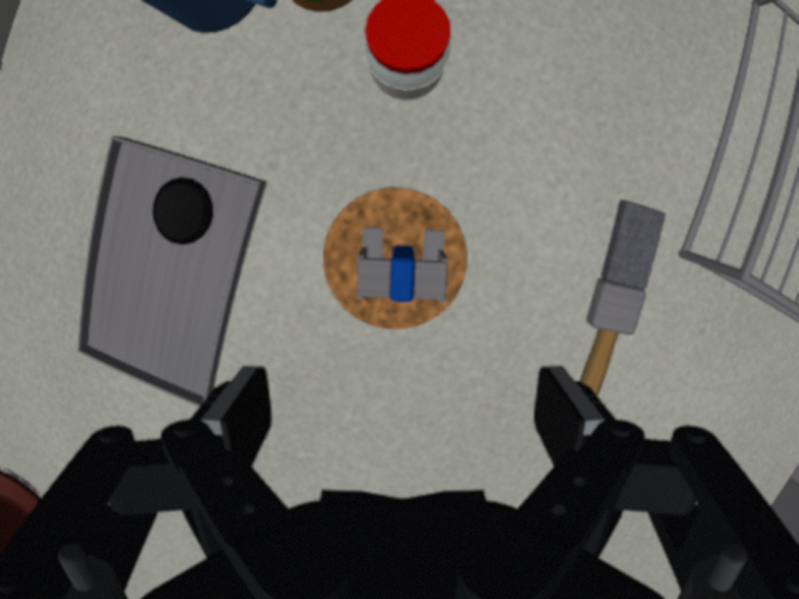

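The wrist view shows the puller squared up with the tool. The handle's back top edge is at (402,300), spanning x 391 to 414. The bridge's back corners are at (358,298) and (446,299), and the foot tips at (373,228) and (434,230). The coaster is centred at (395,258), and the tray's corners are (120,138), (265,182), (207,402) and (82,350).

```bash
cat >> h.py <<'E'
def won(f,p,r,u,v,z):
    a,b=(u-f["cx"])/f["fx"],(v-f["cy"])/f["fy"];t=np.hypot(a,b)
    d=np.array([a/t*np.sin(t),b/t*np.sin(t),np.cos(t)]) if t else np.array([0,0,1.])
    M=f["mount"];o=p+r.apply(M[:3,3]);d=r.apply(M[:3,:3]@d)
    return o+d*(z-o[2])/d[2]
E
python3 - <<'E'
from h import *
p,r=pose();f=cam("wrist")
g=lambda u,v,z:(won(f,p,r,u/1.5625,v/1.5625,z),)
for n,u,v,z in(("hback",402,300,.098),("bl",358,298,.042),("br",446,299,.042),("tipl",373,228,.01),("tipr",434,230,.01),("coaster",395,258,.006),
 ("t1",120,138,.018),("t2",265,182,.018),("t3",207,402,.018),("t4",82,350,.018),("cap",183,210,.016)):
    X=g(u,v,z)[0];print(n,X.round(4),"tool",(r.inv().apply(X-p)*1000).round(1))
E
```

```text
hback [ 0.5343 -0.3807  0.098 ] tool [ -2.4  -0.7 121.8]
bl [ 0.5105 -0.3571  0.042 ] tool [-16.7 -30.9 177.8]
br [ 0.5302 -0.414   0.042 ] tool [-17.4  29.3 177.8]
tipl [ 0.555  -0.3506  0.01  ] tool [ 27.5 -21.9 209.8]
tipr [ 0.5687 -0.3929  0.01  ] tool [ 26.   22.6 209.7]
coaster [ 0.5387 -0.3734  0.006 ] tool [  4.4  -6.  213.8]
t1 [ 0.5625 -0.1326  0.018 ] tool [ 108.4 -224.5  201.8]
t2 [ 0.5627 -0.2652  0.018 ] tool [ 63.6 -99.6 201.8]
t3 [ 0.3713 -0.2622  0.018 ] tool [-115.4 -167.4  202. ]
t4 [ 0.3682 -0.1279  0.018 ] tool [ -72.8 -294.8  202. ]
cap [ 0.5229 -0.2061  0.016 ] tool [  46.2 -168.7  203.8]
```

Request:
{"op": "play_rows", "data": {"commands": [[4,0,35,0,0,1],[3,0,35,0,0,0],[2.5,0,35,0,0,0],[0,0,25,0,0,0],[0,0,15,0,0,0]]}}

```text
time: 1.72
tool_pos: [0.543, -0.3776, 0.0714]
tool_rot: [-0.002, 0.987, 0.162, -0.002]
contact_force: [-0.2, 0.0, -0.7]
gripper_width: 0.998
grasp_force: 0.0
```

Request:
{"op": "play_rows", "data": {"commands": [[0,0,4,0,0,0],[0,0,0,0,0,0]]}}

```text
time: 1.88
tool_pos: [0.5448, -0.3784, 0.0707]
tool_rot: [-0.001, 0.987, 0.162, -0.001]
contact_force: [-0.4, 0.3, 0.7]
gripper_width: 1.0
grasp_force: 0.0
```

```bash
python3 - <<'E'
from h import *
p,r=pose();print(p,r.as_euler('xyz',degrees=True))
f=cam("wrist");i=f["image"][:,:,::-1]
s=cam("side")["image"][:,:,::-1][110:175,270:350]
out=np.zeros((576,768,3),np.uint8);out[:]=cv2.resize(i,(768,576));out[:260,:320]=cv2.resize(s,(320,260),interpolation=cv2.INTER_CUBIC)
cv2.imwrite("pics/w2.png",out)
E
```

```text
[ 0.54480571 -0.37837805  0.07066458] [-1.79928613e+02  4.80474767e-02  1.86720349e+01]
```

View pics/w2.png

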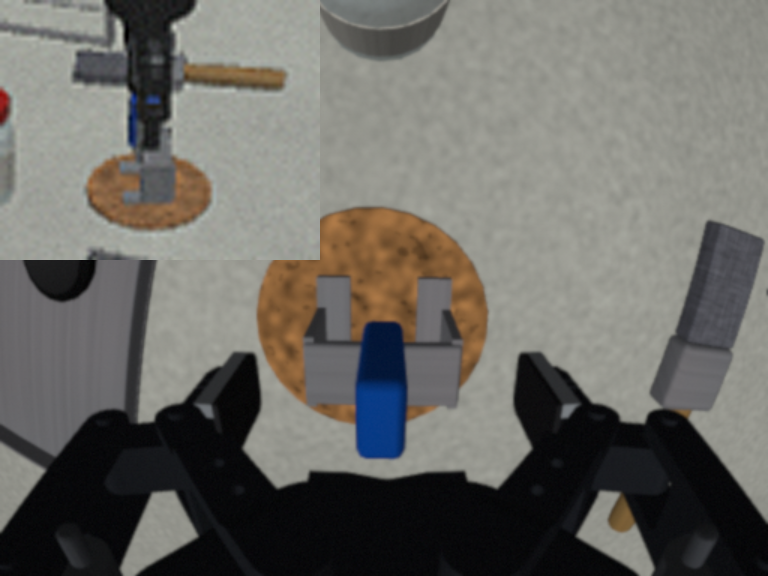

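The view shows the puller between the open fingers. The handle's top face spans (357..405, 378..457), the foot tips are at (334,276) and (434,278), and the bridge's back corners at (307,403) and (458,405).

```bash
python3 - <<'E'
from h import *
p,r=pose();f=cam("wrist")
for n,u,v,z in(("hback",381,457,.098),("hfront",381,378,.098),("bl",307,403,.042),("br",458,405,.042),("tipl",334,276,.01),("tipr",434,278,.01)):
    X=won(f,p,r,u/1.5,v/1.5,z);print(n,X.round(4),"tool",(r.inv().apply(X-p)*1000).round(1))
E
```

```text
hback [ 0.5353 -0.3809  0.098 ] tool [-11.2  -2.  -24.3]
hfront [ 0.5596 -0.3728  0.098 ] tool [ 14.4  -1.9 -24.3]
bl [ 0.5109 -0.3563  0.042 ] tool [-26.5 -33.3  31.6]
br [ 0.53   -0.4158  0.042 ] tool [-27.5  29.1  31.8]
tipl [ 0.5576 -0.3507  0.01  ] tool [ 19.5 -23.7  63.7]
tipr [ 0.5709 -0.3931  0.01  ] tool [18.5 20.7 63.8]
```

Request:
{"op": "play_rows", "data": {"commands": [[1.4,-1.7,0,0,0,1],[0,0,0,0,0,0]]}}

```text
time: 2.2
tool_pos: [0.5477, -0.3763, 0.0734]
tool_rot: [0.001, 0.988, 0.154, 0.001]
contact_force: [0.1, -0.5, 0.8]
gripper_width: 1.0
grasp_force: 0.0
```

Request:
{"op": "play_rows", "data": {"commands": [[0,0,0,0,0,0],[0,0,0,0,0,0],[0,0,0,0,0,0],[0,0,0,0,0,0],[0,0,0,0,0,0]], "hand": 5}}

```text
time: 2.62
tool_pos: [0.5466, -0.3757, 0.0712]
tool_rot: [-0.0, 0.988, 0.154, -0.0]
contact_force: [0.1, -0.0, 0.9]
gripper_width: 0.297
grasp_force: 0.0
```

Request:
{"op": "play_rows", "data": {"commands": [[0,0,0,0,0,0],[0,0,0,0,0,0],[0,0,0,0,0,0],[0,0,0,0,0,0]]}}

```text
time: 2.95
tool_pos: [0.5466, -0.3758, 0.0713]
tool_rot: [-0.0, 0.988, 0.154, 0.0]
contact_force: [0.0, 0.3, -0.6]
gripper_width: 0.155
grasp_force: 58.6
```

Request:
{"op": "play_rows", "data": {"commands": [[0,0,-15,0,0,0],[0,0,-40,0,0,4.4],[0,0,-40,0,0,4.4],[0,0,-40,0,0,4.4],[0,0,-40,0,0,4.5]]}}

```text
time: 3.37
tool_pos: [0.5463, -0.3755, 0.2491]
tool_rot: [0.0, 1.0, -0.001, 0.0]
contact_force: [-0.1, -0.5, -0.5]
gripper_width: 0.157
grasp_force: 58.6
```

Request:
{"op": "play_rows", "data": {"commands": [[-25,-20,-30,0,0,0],[-25,-30,0,0,0,0],[-25,-40,0,0,0,0],[-15,-40,0,0,0,0],[0,-40,0,0,0,0]]}}

```text
time: 3.78
tool_pos: [0.4587, -0.2115, 0.2759]
tool_rot: [0.0, 1.0, -0.001, 0.0]
contact_force: [0.7, 0.4, 0.6]
gripper_width: 0.158
grasp_force: 58.8
```

Request:
{"op": "play_rows", "data": {"commands": [[0,-40,0,0,0,0],[0,-40,0,0,0,0],[0,-40,0,0,0,0],[0,-40,0,0,0,0],[0,-40,0,0,0,0]]}}

```text
time: 4.2
tool_pos: [0.4602, -0.0107, 0.276]
tool_rot: [0.0, 1.0, 0.0, 0.001]
contact_force: [1.6, 0.1, -0.5]
gripper_width: 0.155
grasp_force: 58.8
```

Request:
{"op": "play_rows", "data": {"commands": [[0,-40,0,0,0,0],[0,-40,0,0,0,0],[0,-40,0,0,0,0],[0,-40,0,0,0,0],[0,-40,0,0,0,0]]}}

```text
time: 4.62
tool_pos: [0.46, 0.1895, 0.2761]
tool_rot: [-0.0, 1.0, 0.001, 0.001]
contact_force: [0.4, -0.8, -0.4]
gripper_width: 0.16
grasp_force: 58.8
```

Request:
{"op": "play_rows", "data": {"commands": [[0,-40,0,0,7,0],[0,-40,0,0,7,0],[0,-40,0,0,7,0],[0,0,0,0,7,0],[0,0,0,0,7,0]]}}

```text
time: 5.03
tool_pos: [0.4598, 0.3099, 0.277]
tool_rot: [-0.002, 0.953, 0.002, 0.304]
contact_force: [0.2, -0.2, -1.7]
gripper_width: 0.157
grasp_force: 59.0
```

```bash
cat >> h.py <<'E'
Rt=np.array([[.81915,0,.57358],[0,-1,0],[.57358,0,-.81915]])  # tool axes when hooked
def delta(target,Rtarget=Rt):
    p,r=pose();print("p",p.round(4),"t",round(manip.state()["time"],2));print("shift tool mm",(r.inv().apply(np.array(target)-p)*1000).round(1),"rotvec deg",np.degrees((r.inv()*Ro.from_matrix(Rtarget)).as_rotvec()).round(2))
E
python3 - <<'E'
from h import *
print(manip.state()["joint_pos"].round(2))
delta([.4492,.376,.1246])
E
```

```text
[ 0.62 -0.42  2.05 -0.4   1.02  2.31]
p [0.4598 0.3099 0.277 ] t 5.03
shift tool mm [-96.7 -65.8 118.3] rotvec deg [-0.25 -0.4   0.18]
```

Request:
{"op": "play_rows", "data": {"commands": [[-32,-22,0,0,0,0],[-32,-22,20,0,0,0],[-32,-22,39,0,0,0],[0,0,39,0,0,0],[0,0,20,0,0,0]]}}

```text
time: 5.45
tool_pos: [0.4492, 0.3668, 0.1328]
tool_rot: [0.001, 0.954, 0.002, 0.299]
contact_force: [-0.6, -0.2, -1.6]
gripper_width: 0.156
grasp_force: 59.2
```

Request:
{"op": "play_rows", "data": {"commands": [[0,0,0,0,0,0],[0,0,0,0,0,0]]}}

```text
time: 5.62
tool_pos: [0.4509, 0.3666, 0.1365]
tool_rot: [0.001, 0.954, 0.0, 0.3]
contact_force: [0.7, -0.0, 0.6]
gripper_width: 0.157
grasp_force: 59.2
```

```bash
python3 - <<'E'
from h import *
delta([.4492,.376,.1246])
i=cam("wrist")["image"][:,:,::-1];s=cam("side")["image"][:,:,::-1][270:350,180:280]
out=np.zeros((600,800,3),np.uint8);out[:]=cv2.resize(i,(800,600),interpolation=cv2.INTER_CUBIC)
out[:280,:350]=cv2.resize(s,(350,280),interpolation=cv2.INTER_CUBIC)
cv2.imwrite("pics/w3.png",out)
E
```

```text
p [0.4509 0.3666 0.1365] t 5.62
shift tool mm [-8.1 -9.4  8.8] rotvec deg [0.07 0.09 0.04]
```

View pics/w3.png

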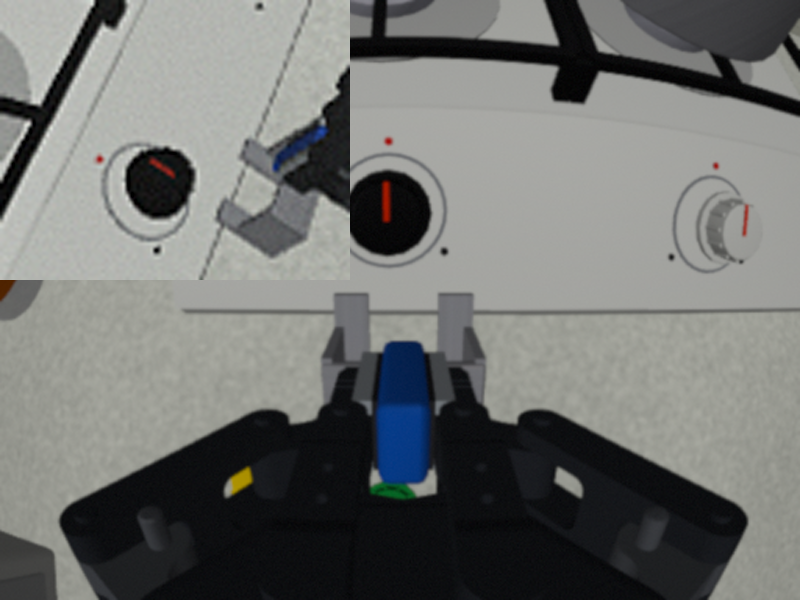

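The wrist view shows the black knob's ring centred near (389,210), with its right edge at 447 and its red dot at (389,141). The panel's lower edge is at row 311, and the foot tips at (351,294) and (456,294).

```bash
python3 - <<'E'
from h import *
p,r=pose();f=cam("wrist")
n=np.array([-.57358,0,.81915])
def wpl(u,v,P,N):
    a=won(f,p,r,u/1.5625,v/1.5625,0);o=p+r.apply(f["mount"][:3,3]);d=a-o
    return o+d*((P-o)@N)/(d@N)
T=lambda X:(r.inv().apply(X-p)*1000).round(1)
for u in(250,400,600): X=won(f,p,r,u/1.5625,311,.035) if 0 else won(f,p,r,u/1.5625,311/1.5625,.035);print("edge",X.round(4),T(X))
P=np.array([.512,0,.035])
for nm,u,v in(("ring",389,210),("ringR",447,210),("ringT",389,153),("ringB",389,267),("red",389,141),("black",444,251)):
    X=wpl(u,v,P,n);print(nm,X.round(4),T(X))
X=wpl(389,213,P+.033*n,n);print("knobtop",X.round(4),T(X))
zt=r.apply([0,0,1])
for nm,u in(("tl",351),("tr",456)): print(nm,T(wpl(u,294,p+zt*.0613,zt)))
E
```

```text
edge [0.5134 0.457  0.035 ] [ -9.7 -89.  121. ]
edge [0.5137 0.3699 0.035 ] [ -9.4  -1.9 121. ]
edge [0.5131 0.251  0.035 ] [ -9.8 116.9 120.4]
ring [0.5592 0.3756 0.0681] [ 46.9  -7.7 120.2]
ringR [0.5593 0.3447 0.0681] [ 47.   23.2 120.1]
ringT [0.5842 0.3755 0.0855] [ 77.3  -7.6 120.2]
ringB [0.5338 0.3758 0.0503] [ 15.9  -7.8 120.1]
red [0.5894 0.3755 0.0892] [ 83.8  -7.6 120.3]
black [0.5411 0.346  0.0554] [ 24.7  22.  120.1]
knobtop [0.5413 0.3746 0.0958] [48.1 -6.7 87.2]
tl [ 16.3 -22.3  61.3]
tr [16.3 22.1 61.3]
```

Request:
{"op": "play_rows", "data": {"commands": [[-3,-7.5,15,0,0,0],[0,0,15,0,0,0],[0,0,11,0,0,0],[0,0,5,0,0,0],[0,0,0,0,0,0]]}}

```text
time: 6.18
tool_pos: [0.4752, 0.3743, 0.0973]
tool_rot: [0.0, 0.954, 0.0, 0.301]
contact_force: [0.3, -0.5, -1.8]
gripper_width: 0.154
grasp_force: 59.3
```

Request:
{"op": "play_rows", "data": {"commands": [[0,0,0,0,0,0],[0,0,0,0,0,0]]}}

```text
time: 6.35
tool_pos: [0.4752, 0.3749, 0.0985]
tool_rot: [-0.001, 0.954, 0.0, 0.301]
contact_force: [0.1, -0.0, 0.2]
gripper_width: 0.157
grasp_force: 59.3
```

```bash
python3 - <<'E'
from h import *
delta([.4721,.3747,.0918])
i=cam("wrist")["image"][:,:,::-1];s=cam("side")["image"][:,:,::-1][270:350,180:280]
out=np.zeros((600,800,3),np.uint8);out[:]=cv2.resize(i,(800,600),interpolation=cv2.INTER_CUBIC)
out[300:,:375]=cv2.resize(s,(375,300),interpolation=cv2.INTER_CUBIC)
cv2.imwrite("pics/w4.png",out)
E
```

```text
p [0.4752 0.3749 0.0985] t 6.35
shift tool mm [-6.4  0.2  3.7] rotvec deg [-0.07 -0.06  0.02]
```

View pics/w4.png

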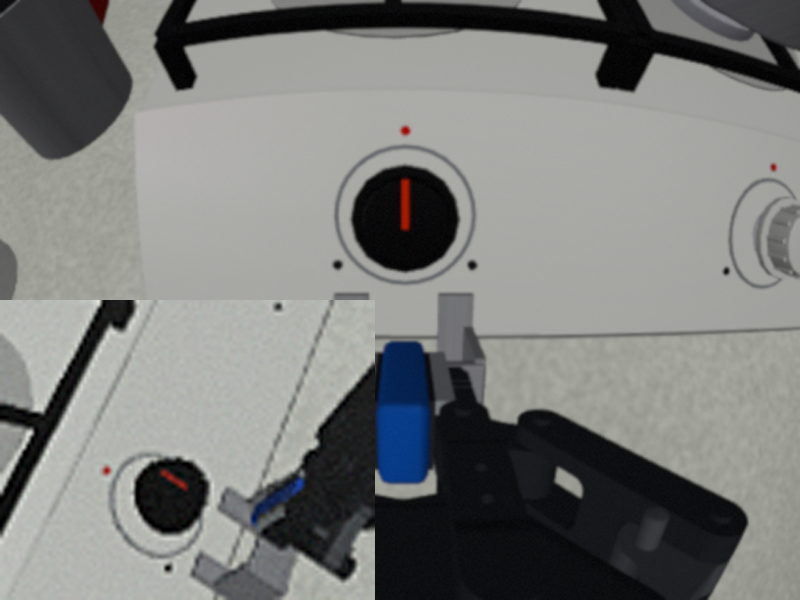

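The knob's ring is centred at (405,214), the puller's handle at (404,·) and its feet at (351,294) and (456,294), so they line up across the row. The panel edge is at (550,337).

```bash
python3 - <<'E'
from h import *
p,r=pose();f=cam("wrist")
n=np.array([-.57358,0,.81915])
T=lambda X:(r.inv().apply(X-p)*1000).round(1)
X=won(f,p,r,550/1.5625,337/1.5625,.035);print("edge",X.round(4),T(X))
o=p+r.apply(f["mount"][:3,3])
for xe in(.512,.5135):
    P=np.array([xe,0,.035])
    for nm,u,v,h in(("ring",405,214,0),("knobtop",405,218,.033)):
        d=won(f,p,r,u/1.5625,v/1.5625,0)-o;Q=P+h*n
        X=o+d*((Q-o)@n)/(d@n);print(nm,X.round(4),T(X))
E
```

```text
edge [0.5105 0.3057 0.035 ] [-7.6 69.4 72.1]
ring [0.5572 0.3745 0.0667] [48.9  0.6 73.2]
knobtop [0.5394 0.3747 0.0945] [50.3  0.4 40.2]
ring [0.5576 0.3745 0.0659] [48.8  0.6 74. ]
knobtop [0.5399 0.3747 0.0938] [50.3  0.4 41. ]
```

Request:
{"op": "play_rows", "data": {"commands": [[0,0.4,3.5,0,0,0],[0,0,0,0,0,0],[8,0,0,0,0,0],[8,0,0,0,0,0],[8,0,0,0,0,0]]}}

```text
time: 6.92
tool_pos: [0.4976, 0.3744, 0.1092]
tool_rot: [-0.0, 0.954, 0.001, 0.301]
contact_force: [0.2, 0.6, -1.7]
gripper_width: 0.158
grasp_force: 59.3
```

Request:
{"op": "play_rows", "data": {"commands": [[6,0,0,0,0,0],[6,0,0,0,0,0],[6,0,0,0,0,0],[4,0,0,0,0,0],[0,0,0,0,0,0]]}}

```text
time: 7.33
tool_pos: [0.5158, 0.3745, 0.1221]
tool_rot: [-0.0, 0.954, 0.0, 0.301]
contact_force: [-0.1, -0.7, -1.2]
gripper_width: 0.154
grasp_force: 59.3
```

Request:
{"op": "play_rows", "data": {"commands": [[0,0,0,0,0,0]]}}

```text
time: 7.42
tool_pos: [0.5149, 0.3742, 0.1211]
tool_rot: [-0.0, 0.954, 0.0, 0.301]
contact_force: [0.6, 1.1, -0.6]
gripper_width: 0.154
grasp_force: 59.3
```

```bash
python3 - <<'E'
from h import *
p,r=pose();s=manip.state();delta([.4721,.3747,.0918]);print("F tool",r.inv().apply(s["contact_force"]))
i=cam("wrist")["image"][:,:,::-1];s=cam("side")["image"][:,:,::-1][270:350,180:280]
out=np.zeros((600,800,3),np.uint8);out[:]=cv2.resize(i,(800,600),interpolation=cv2.INTER_CUBIC)
out[300:,:375]=cv2.resize(s,(375,300),interpolation=cv2.INTER_CUBIC)
cv2.imwrite("pics/w5.png",out)
E
```

```text
p [0.5149 0.3742 0.1211] t 7.42
shift tool mm [-51.8  -0.5  -0.5] rotvec deg [-0.02  0.    0.03]
F tool [ 0.16540499 -1.11556432  0.78935881]
```

View pics/w5.png

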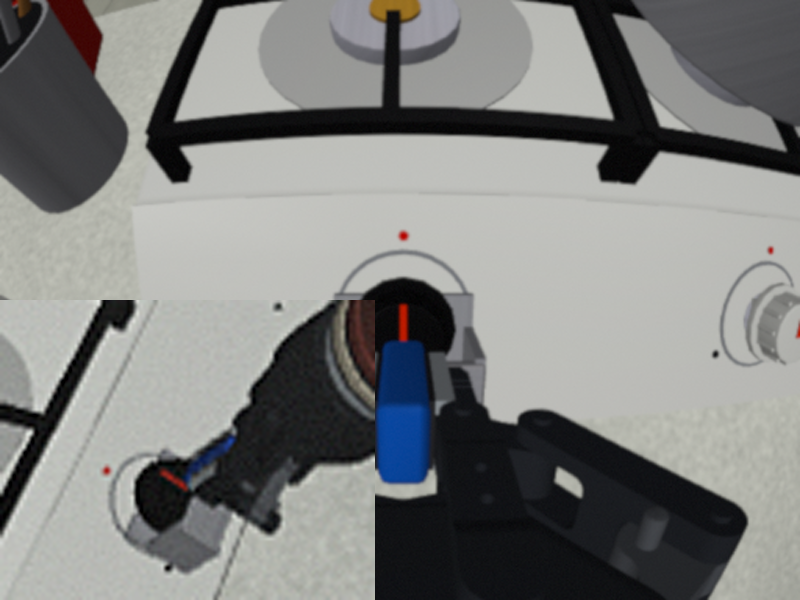

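The feet now straddle the hub: their tips show on either side of the black knob at row 294, with no contact force yet. I'll seat it fully, then pull.

Request:
{"op": "play_rows", "data": {"commands": [[1.5,0,0,0,0,0],[1,0,0,0,0,0],[0,0,0,0,0,0]]}}

```text
time: 7.77
tool_pos: [0.5168, 0.3744, 0.1225]
tool_rot: [-0.0, 0.954, 0.001, 0.301]
contact_force: [1.3, 0.1, -1.3]
gripper_width: 0.157
grasp_force: 59.3
```

Request:
{"op": "play_rows", "data": {"commands": [[0,0,-2,0,0,0],[0,0,-2,0,0,0],[0,0,0,0,0,0]]}}

```text
time: 8.02
tool_pos: [0.5143, 0.3743, 0.1259]
tool_rot: [-0.0, 0.954, 0.0, 0.301]
contact_force: [0.5, 0.4, -1.7]
gripper_width: 0.157
grasp_force: 59.0
```

Request:
{"op": "play_rows", "data": {"commands": [[0,0,-2,0,0,0],[0,0,-2,0,0,0],[0,0,0,0,0,0]]}}

```text
time: 8.27
tool_pos: [0.512, 0.3741, 0.1286]
tool_rot: [-0.0, 0.954, 0.001, 0.301]
contact_force: [0.5, 1.2, -0.8]
gripper_width: 0.158
grasp_force: 60.4
```

Request:
{"op": "play_rows", "data": {"commands": [[0,0,-1.5,0,0,0],[0,0,-1,0,0,0],[0,0,0,0,0,0]]}}

```text
time: 8.52
tool_pos: [0.5107, 0.3745, 0.1316]
tool_rot: [-0.0, 0.954, 0.0, 0.301]
contact_force: [-0.0, 0.4, -1.1]
gripper_width: 0.157
grasp_force: 60.4
```

Request:
{"op": "play_rows", "data": {"commands": [[0,0,-1.5,0,0,0],[0,0,-1,0,0,0],[0,0,0,0,0,0]]}}

```text
time: 8.77
tool_pos: [0.5093, 0.3744, 0.1335]
tool_rot: [-0.0, 0.954, 0.0, 0.301]
contact_force: [-0.2, -0.1, -0.4]
gripper_width: 0.155
grasp_force: 60.4
```

Request:
{"op": "play_rows", "data": {"commands": [[0,0,-1.5,0,0,0],[0,0,-1,0,0,0],[0,0,0,0,0,0]]}}

```text
time: 9.02
tool_pos: [0.5078, 0.3744, 0.1354]
tool_rot: [-0.0, 0.954, 0.0, 0.301]
contact_force: [-0.4, 0.5, -0.5]
gripper_width: 0.156
grasp_force: 60.4
```

```bash
cat >> h.py <<'E'
def red(tag=""):
    i=cam("wrist")["image"].astype(int);m=(i[...,0]>110)&(i[...,1]<60)&(i[...,2]<60)
    n,l,s,c=cv2.connectedComponentsWithStats(m.astype(np.uint8))
    print(tag,[(s[k].tolist(),c[k].round(1).tolist()) for k in range(1,n) if s[k][4]>5])
E
python3 -c "
from h import *
red()"
```

```text
[([18, 4, 2, 3, 6], [18.5, 5.0]), ([0, 11, 9, 7, 23], [3.9, 13.7]), ([257, 150, 3, 3, 9], [258.0, 151.0]), ([254, 202, 5, 16, 72], [256.2, 209.2])]
```

Request:
{"op": "play_rows", "data": {"commands": [[0,0,-4,0,0,0],[0,0,-6,0,0,0],[0,0,-6,0,0,0],[0,0,-4,0,0,0],[0,0,0,0,0,0]]}}

```text
time: 9.48
tool_pos: [0.4964, 0.3748, 0.1532]
tool_rot: [-0.001, 0.953, 0.0, 0.302]
contact_force: [-0.1, -0.2, -1.7]
gripper_width: 0.158
grasp_force: 60.4
```

```bash
python3 - <<'E'
from h import *
red()
p,r=pose();print(p)
S=cam("side");i=S["image"];d=(i.max(2)<45)
# black blob at knob's home
for nm,X in(("home",[.541,.375,.094]),("on puller",p+r.apply([0,0,.036]))): print(nm,proj(S,X).round(1))
i=i.astype(int);m=(i[...,0]>110)&(i[...,1]<70)&(i[...,2]<70);n,l,s,c=cv2.connectedComponentsWithStats(m.astype(np.uint8))
print([c[k].round(1).tolist() for k in range(1,n) if s[k][4]>2])
E
```

```text
[([0, 0, 18, 11, 109], [5.7, 3.4]), ([8, 13, 14, 9, 32], [14.8, 16.9]), ([258, 148, 3, 3, 8], [258.9, 148.9]), ([254, 202, 5, 16, 72], [256.2, 209.2])]
[0.49641995 0.37469748 0.15264336]
home [228.  319.5]
on puller [237.6 314.3]
[[265.2, 136.0], [233.5, 313.3], [289.0, 354.5], [269.0, 376.7]]
```

The red mark stays fixed in the wrist image through 20 mm of lift, so the knob is off and riding on the puller. I'll raise it and carry it over the tray, still tilted back.

Request:
{"op": "play_rows", "data": {"commands": [[6,0,-8,0,0,0],[14,0,-20,0,0,0],[20,0,-29,0,0,0],[20,0,-29,0,0,0],[14,0,-20,0,0,0]]}}

```text
time: 10.0
tool_pos: [0.4969, 0.3747, 0.2856]
tool_rot: [-0.001, 0.953, 0.0, 0.302]
contact_force: [0.8, 0.4, 0.1]
gripper_width: 0.159
grasp_force: 60.4
```

Request:
{"op": "play_rows", "data": {"commands": [[6,5,-9,0,0,0],[0,12,0,0,0,0],[0,20,0,0,0,0],[0,28,0,0,0,0],[0,34,0,0,0,0]]}}

```text
time: 10.42
tool_pos: [0.4947, 0.2739, 0.2878]
tool_rot: [0.001, 0.954, 0.002, 0.298]
contact_force: [0.0, 0.1, -1.1]
gripper_width: 0.157
grasp_force: 60.3
```

Request:
{"op": "play_rows", "data": {"commands": [[0,34,0,0,0,0],[0,34,0,0,0,0],[0,34,0,0,0,0],[0,34,0,0,0,0],[0,34,0,0,0,0]]}}

```text
time: 10.83
tool_pos: [0.4945, 0.1032, 0.2877]
tool_rot: [0.0, 0.954, 0.001, 0.299]
contact_force: [0.1, -0.7, -1.5]
gripper_width: 0.16
grasp_force: 60.3
```

Request:
{"op": "play_rows", "data": {"commands": [[0,34,0,0,0,0],[0,34,0,0,0,0],[0,34,0,0,0,0],[0,34,0,0,0,0],[0,34,0,0,0,0]]}}

```text
time: 11.25
tool_pos: [0.4946, -0.0667, 0.2881]
tool_rot: [-0.0, 0.954, -0.0, 0.299]
contact_force: [1.4, -0.1, -1.4]
gripper_width: 0.157
grasp_force: 60.3
```

Request:
{"op": "play_rows", "data": {"commands": [[0,34,0,0,0,0],[0,28,0,0,0,0],[0,20,0,0,0,0],[0,10,0,0,0,0],[0,0,0,0,0,0]]}}

```text
time: 11.67
tool_pos: [0.4948, -0.159, 0.2878]
tool_rot: [-0.0, 0.954, -0.002, 0.298]
contact_force: [0.4, 0.4, -1.7]
gripper_width: 0.154
grasp_force: 60.3
```

```bash
python3 - <<'E'
from h import *
red();p,r=pose();print(p,manip.state()["joint_pos"].round(2))
R2=np.array([[0,1,0],[1,0,0],[0,0,-1.]])
delta([.418,-.178,.20],R2)
E
```

```text
[([366, 120, 31, 32, 735], [380.9, 135.6]), ([256, 202, 5, 16, 78], [257.9, 209.3])]
[ 0.49503943 -0.15765961  0.28826086] [-0.63 -0.6   2.15  0.38  1.11  0.86]
p [ 0.495  -0.1577  0.2883] t 11.72
shift tool mm [-113.5   20.7   28.6] rotvec deg [ 27.14 -27.31 -87.14]
```

Request:
{"op": "play_rows", "data": {"commands": [[-4,0,0,0,-3,0],[-8,0,0,0,-5,0],[-12,0,0,0,-5,0],[-13,4,0,0,-5,0],[-13,4,0,0,-5,0]]}}

```text
time: 12.13
tool_pos: [0.4501, -0.1635, 0.2696]
tool_rot: [-0.0, 0.995, 0.001, 0.102]
contact_force: [-0.2, 0.6, -0.6]
gripper_width: 0.154
grasp_force: 60.3
```

Request:
{"op": "play_rows", "data": {"commands": [[-12,4,0,0,-4,-2],[-8,4,3,0,-2,-5],[-4,4,5,0,-1,-7],[0,0,5,0,0,-7],[0,0,5,0,0,-7]]}}

```text
time: 12.55
tool_pos: [0.4296, -0.1764, 0.2475]
tool_rot: [0.013, 0.968, 0.245, 0.041]
contact_force: [0.6, -0.3, -0.9]
gripper_width: 0.155
grasp_force: 60.3
```

Request:
{"op": "play_rows", "data": {"commands": [[0,0,5,0,0,-7],[0,0,5,0,0,-7],[0,0,5,0,0,-7],[0,0,5,0,0,-7],[0,0,5,0,0,-7]]}}

```text
time: 12.97
tool_pos: [0.4317, -0.1764, 0.2226]
tool_rot: [0.025, 0.85, 0.525, 0.035]
contact_force: [0.3, -1.0, -0.8]
gripper_width: 0.158
grasp_force: 60.3
```

Request:
{"op": "play_rows", "data": {"commands": [[0,0,5,0,0,-7],[0,0,5,0,0,-7],[0,0,5,0,0,-7],[0,0,0,0,0,-5],[0,0,0,0,0,0]]}}

```text
time: 13.38
tool_pos: [0.4328, -0.1764, 0.2075]
tool_rot: [0.032, 0.712, 0.701, 0.029]
contact_force: [-0.2, 0.1, -1.0]
gripper_width: 0.155
grasp_force: 60.3
```

```bash
python3 - <<'E'
from h import *
red();p,r=pose();print(p,manip.state()["joint_pos"].round(2))
R2=np.array([[0,1,0],[1,0,0],[0,0,-1.]])
delta([.418,-.178,.0763],R2)
f=cam("wrist");i=f["image"][:,:,::-1];s=cam("side")["image"][:,:,::-1][130:220,270:370]
out=np.zeros((600,800,3),np.uint8);out[:]=cv2.resize(i,(800,600),interpolation=cv2.INTER_CUBIC)
out[285:,:350]=cv2.resize(s,(350,315),interpolation=cv2.INTER_CUBIC)
cv2.imwrite("pics/w6.png",out)
E
```

```text
[([256, 201, 5, 17, 82], [258.0, 209.1]), ([429, 283, 28, 28, 500], [444.2, 295.7])]
[ 0.43300548 -0.17668289  0.20800778] [-0.57 -0.37  2.06  0.04  1.38 -0.56]
p [ 0.433  -0.1767  0.208 ] t 13.43
shift tool mm [ -1.  -26.3 129.9] rotvec deg [ 4.95  0.3  -1.01]
```

View pics/w6.png

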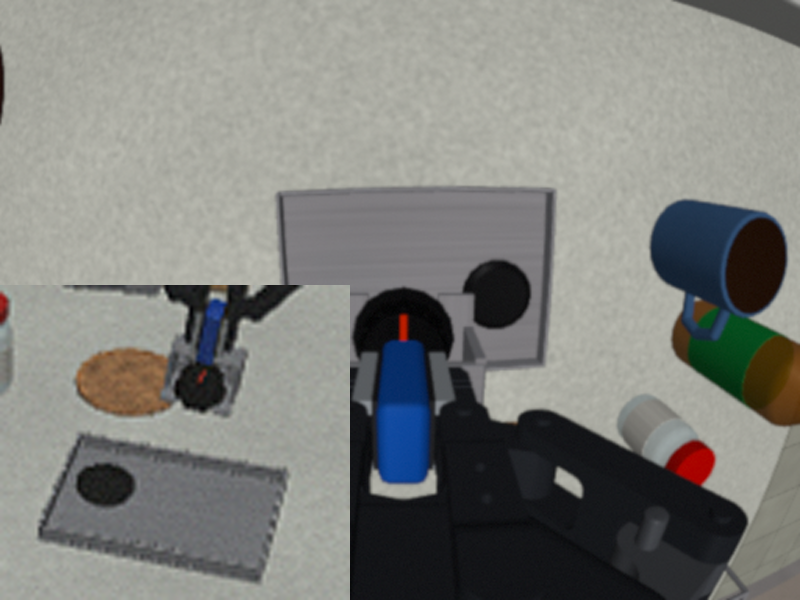

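The knob sits seated in the puller, with its red mark at (403,325). The tray's corners are at (280,192), (553,189) and (545,364), with the cap at (498,294).

```bash
python3 - <<'E'
from h import *
p,r=pose();f=cam("wrist")
for n,u,v,z in(("-x+y",280,192,.018),("+x+y",553,189,.018),("+x-y",545,366,.018),("cap",498,292,.016),("cap left",464,294,.012)):
    print(n,won(f,p,r,u/1.5625,v/1.5625,z).round(4))
E
```

```text
-x+y [ 0.3674 -0.1204  0.018 ]
+x+y [ 0.5606 -0.1216  0.018 ]
+x-y [ 0.5628 -0.2603  0.018 ]
cap [ 0.5206 -0.1979  0.016 ]
cap left [ 0.4957 -0.1995  0.012 ]
```

Request:
{"op": "play_rows", "data": {"commands": [[0,-4,8,2.5,0,-1],[0,-5,16,2.5,0,0],[0,-4,20,0,0,0],[0,-2,20,0,0,0],[0,0,20,0,0,0]]}}

```text
time: 14.0
tool_pos: [0.4201, -0.1783, 0.1242]
tool_rot: [0.003, 0.707, 0.707, -0.002]
contact_force: [-0.0, -0.7, -1.7]
gripper_width: 0.158
grasp_force: 60.3
```

Request:
{"op": "play_rows", "data": {"commands": [[0,0,14,0,0,0],[0,0,8,0,0,0],[0,0,0,0,0,0],[0,0,0,0,0,0]]}}

```text
time: 14.33
tool_pos: [0.4202, -0.1786, 0.103]
tool_rot: [0.003, 0.707, 0.707, -0.002]
contact_force: [0.2, -0.4, -0.6]
gripper_width: 0.154
grasp_force: 60.3
```

```bash
python3 - <<'E'
from h import *
red();R2=np.array([[0,1,0],[1,0,0],[0,0,-1.]])
delta([.418,-.178,.0763],R2)
E
```

```text
[([255, 201, 5, 17, 83], [257.0, 209.2]), ([493, 342, 19, 38, 453], [503.9, 361.8])]
p [ 0.4207 -0.1789  0.1038] t 14.38
shift tool mm [ 1.1 -2.7 27.5] rotvec deg [ 0.1   0.43 -0.01]
```

Request:
{"op": "play_rows", "data": {"commands": [[0,-1,8,0,0.4,0],[0,-1,8,0,0,0],[0,0,6,0,0,0],[0,0,3,0,0,0],[0,0,2,0,0,0]]}}

```text
time: 14.8
tool_pos: [0.4176, -0.1783, 0.0748]
tool_rot: [-0.001, 0.707, 0.707, 0.0]
contact_force: [-0.0, -0.6, -0.4]
gripper_width: 0.155
grasp_force: 60.3
```

Request:
{"op": "play_rows", "data": {"commands": [[0,0,1.5,0,0,0],[0,0,1,0,0,0],[0,0,1,0,0,0],[0,0,0,0,0,0],[0,0,0,0,0,0]]}}

```text
time: 15.22
tool_pos: [0.4182, -0.1787, 0.0724]
tool_rot: [0.0, 0.707, 0.707, 0.0]
contact_force: [0.2, 0.1, -0.8]
gripper_width: 0.153
grasp_force: 60.3
```

```bash
python3 - <<'E'
from h import *
red();R2=np.array([[0,1,0],[1,0,0],[0,0,-1.]])
delta([.418,-.178,.0723],R2)
E
```

```text
[([254, 202, 5, 16, 78], [256.0, 209.7])]
p [ 0.4182 -0.1787  0.0725] t 15.27
shift tool mm [ 0.7 -0.2  0.2] rotvec deg [ 0.05 -0.    0.01]
```

Request:
{"op": "play_rows", "data": {"commands": [[0,0,1,0,0,0],[0,0,0.8,0,0,0],[0,0,0,0,0,0]]}}

```text
time: 15.52
tool_pos: [0.418, -0.1785, 0.0703]
tool_rot: [-0.0, 0.707, 0.707, 0.0]
contact_force: [0.2, 0.4, -1.3]
gripper_width: 0.156
grasp_force: 60.3
```

```bash
python3 - <<'E'
from h import *
red();red();R2=np.array([[0,1,0],[1,0,0],[0,0,-1.]])
delta([.418,-.178,.0723],R2);print(manip.state()["contact_force"])
E
```

```text
[([254, 204, 5, 14, 70], [256.0, 210.5])]
 [([254, 204, 5, 14, 70], [256.0, 210.5])]
p [ 0.418  -0.1786  0.0704] t 15.62
shift tool mm [ 0.6 -0.  -1.9] rotvec deg [ 0.02 -0.02  0.01]
[-0.40392149 -0.12141977  0.11474197]
```

The far end of the red mark has moved from row 201 to 204, so the knob now stands on the tray floor and the feet are free. I'll withdraw the puller backwards.

Request:
{"op": "play_rows", "data": {"commands": [[-3,0,0,0,0,0],[-5,0,0,0,0,0],[-5,0,0,0,0,0],[0,0,0,0,0,0]]}}

```text
time: 15.95
tool_pos: [0.4182, -0.1926, 0.0707]
tool_rot: [0.0, 0.707, 0.707, 0.0]
contact_force: [0.3, -0.7, -0.4]
gripper_width: 0.156
grasp_force: 60.3
```

```bash
python3 - <<'E'
from h import *
red();p,r=pose();print(p,manip.state()["contact_force"])
f=cam("wrist")
for v in(205,190,185,180,175,170): print(v,won(f,p,r,256,v,.036).round(4))
E
```

```text
[([253, 179, 6, 32, 167], [255.3, 194.1])]
[ 0.41815643 -0.19226737  0.07059436] [-0.15605155  0.22018853 -0.79704745]
205 [ 0.4174 -0.1778  0.036 ]
190 [ 0.4174 -0.1689  0.036 ]
185 [ 0.4174 -0.166   0.036 ]
180 [ 0.4174 -0.1631  0.036 ]
175 [ 0.4174 -0.1602  0.036 ]
170 [ 0.4174 -0.1574  0.036 ]
```

Request:
{"op": "play_rows", "data": {"commands": [[-6,0,0,0,0,0],[-7,0,0,0,0,0],[-7,0,0,0,0,0],[-5,0,0,0,0,0],[0,0,0,0,0,0]]}}

```text
time: 16.47
tool_pos: [0.4182, -0.2178, 0.0707]
tool_rot: [0.0, 0.707, 0.707, 0.0]
contact_force: [0.5, -0.6, -1.1]
gripper_width: 0.156
grasp_force: 60.3
```

```bash
python3 - <<'E'
from h import *
red();p,r=pose();print(p,manip.state()["contact_force"])
f=cam("wrist");print(won(f,p,r,256,150,.036),won(f,p,r,256,135,.036))
E
```

```text
[([253, 134, 6, 34, 195], [255.5, 150.6])]
[ 0.41810025 -0.21728637  0.07053009] [-0.53637954 -0.23523298 -0.2897731 ]
[ 0.41738676 -0.17116994  0.036     ] [ 0.41740465 -0.16290363  0.036     ]
```

Request:
{"op": "play_rows", "data": {"commands": [[0,0,-10,0,0,0],[0,0,-20,0,0,0],[0,0,-30,0,0,0],[0,0,-30,0,0,7],[0,0,-25,0,0,7]]}}

```text
time: 16.98
tool_pos: [0.4183, -0.2165, 0.1883]
tool_rot: [0.001, 0.79, 0.614, 0.001]
contact_force: [0.6, 0.5, -0.7]
gripper_width: 0.155
grasp_force: 60.4
```

Request:
{"op": "play_rows", "data": {"commands": [[0,0,-10,0,0,7],[0,0,0,0,0,7],[0,0,0,0,0,7],[0,0,0,0,0,7],[0,0,0,0,0,7]]}}

```text
time: 17.4
tool_pos: [0.4181, -0.2163, 0.1964]
tool_rot: [0.0, 0.938, 0.348, 0.001]
contact_force: [-0.0, 0.1, -0.0]
gripper_width: 0.157
grasp_force: 60.4
```

Request:
{"op": "play_rows", "data": {"commands": [[0,0,0,0,0,7],[0,0,0,0,0,7],[0,0,0,0,0,7],[0,0,0,0,0,0]]}}

```text
time: 17.73
tool_pos: [0.4181, -0.2164, 0.1961]
tool_rot: [0.0, 0.985, 0.173, 0.0]
contact_force: [-0.3, 0.2, -1.2]
gripper_width: 0.155
grasp_force: 60.4
```

```bash
python3 - <<'E'
from h import *
c,s=np.cos(np.radians(17.7)),np.sin(np.radians(17.7))
delta([.5435,-.374,.0713],np.array([[c,s,0],[s,-c,0],[0,0,-1]]))
E
```

```text
p [ 0.4181 -0.2164  0.1961] t 17.73
shift tool mm [ 64.1 190.9 125. ] rotvec deg [ 0.02 -0.05  2.23]
```

Request:
{"op": "play_rows", "data": {"commands": [[8,25,0,0,0,2.2],[12,36,0,0,0,0],[12,36,0,0,0,0],[12,36,0,0,0,0],[12,36,0,0,0,0]]}}

```text
time: 18.15
tool_pos: [0.5249, -0.361, 0.1958]
tool_rot: [-0.0, 0.988, 0.157, 0.0]
contact_force: [0.4, -0.0, -0.3]
gripper_width: 0.155
grasp_force: 60.4
```

Request:
{"op": "play_rows", "data": {"commands": [[8,22,15,0,0,0],[0,0,30,0,0,0],[0,0,30,0,0,0],[0,0,25,0,0,0],[0,0,10,0,0,0]]}}

```text
time: 18.57
tool_pos: [0.5362, -0.3764, 0.0807]
tool_rot: [-0.003, 0.988, 0.156, -0.002]
contact_force: [-0.3, 0.7, -2.2]
gripper_width: 0.157
grasp_force: 60.3
```

Request:
{"op": "play_rows", "data": {"commands": [[0,0,0,0,0,0],[0,0,0,0,0,0]]}}

```text
time: 18.73
tool_pos: [0.5385, -0.3782, 0.0861]
tool_rot: [-0.0, 0.988, 0.156, 0.0]
contact_force: [0.7, -0.1, -0.2]
gripper_width: 0.153
grasp_force: 60.3
```

```bash
python3 - <<'E'
from h import *
c,s=np.cos(np.radians(17.7)),np.sin(np.radians(17.7))
delta([.5435,-.374,.0713],np.array([[c,s,0],[s,-c,0],[0,0,-1]]))
E
```

```text
p [ 0.5385 -0.3782  0.0861] t 18.73
shift tool mm [ 6.1 -2.5 14.8] rotvec deg [-0.   -0.03  0.2 ]
```

Request:
{"op": "play_rows", "data": {"commands": [[5,-2.5,4,0,0,0],[0,0,4,0,0,0],[0,0,3,0,0,0],[0,0,1.5,0,0,0],[0,0,0,0,0,0]]}}

```text
time: 19.15
tool_pos: [0.5422, -0.3743, 0.0729]
tool_rot: [-0.0, 0.988, 0.155, 0.0]
contact_force: [0.6, -0.4, -1.2]
gripper_width: 0.157
grasp_force: 60.3
```

Request:
{"op": "play_rows", "data": {"commands": [[0,0,1,0,0,0],[0,0,0.6,0,0,0],[0,0,0,0,0,0]]}}

```text
time: 19.4
tool_pos: [0.5422, -0.3744, 0.0713]
tool_rot: [-0.0, 0.988, 0.155, 0.0]
contact_force: [-0.9, 0.2, -0.0]
gripper_width: 0.158
grasp_force: 60.3
```

```bash
python3 - <<'E'
from h import *
c,s=np.cos(np.radians(17.7)),np.sin(np.radians(17.7))
delta([.5435,-.374,.0713],np.array([[c,s,0],[s,-c,0],[0,0,-1]]));print(manip.state()["contact_force"])
E
```

```text
p [ 0.5422 -0.3744  0.0713] t 19.4
shift tool mm [1.4 0.  0. ] rotvec deg [-0.01 -0.03  0.1 ]
[-0.90465792  0.21598007 -0.01216989]
```

Request:
{"op": "play_rows", "data": {"commands": [[0,0,0.5,0,0,0],[0,0,0,0,0,0]]}}

```text
time: 19.57
tool_pos: [0.5423, -0.3744, 0.0712]
tool_rot: [-0.0, 0.988, 0.155, 0.0]
contact_force: [-1.7, 1.1, 2.0]
gripper_width: 0.16
grasp_force: 60.8
```

Request:
{"op": "play_rows", "data": {"commands": [[0,0,0.5,0,0,0],[0,0,0,0,0,0]]}}

```text
time: 19.73
tool_pos: [0.5423, -0.3745, 0.0713]
tool_rot: [-0.0, 0.988, 0.155, 0.0]
contact_force: [-2.3, 2.7, 5.2]
gripper_width: 0.155
grasp_force: 61.2
```

Request:
{"op": "play_rows", "data": {"commands": [[0,0,0.4,0,0,0],[0,0,0,0,0,0]]}}

```text
time: 19.9
tool_pos: [0.5423, -0.3745, 0.0712]
tool_rot: [-0.0, 0.988, 0.155, 0.0]
contact_force: [-3.2, 2.6, 6.8]
gripper_width: 0.158
grasp_force: 61.6
```

Contact at about 7 N. I'll back off slightly and open gently.

Request:
{"op": "play_rows", "data": {"commands": [[0,0,-1,0,0,0],[0,0,0,0,0,0]]}}

```text
time: 20.07
tool_pos: [0.5425, -0.3746, 0.0713]
tool_rot: [0.0, 0.988, 0.155, 0.001]
contact_force: [0.3, 0.2, 1.8]
gripper_width: 0.154
grasp_force: 60.9
```

Request:
{"op": "play_rows", "data": {"commands": [[0,0,0,0,0,0],[0,0,0,0,0,0],[0,0,0,0,0,0],[0,0,0,0,0,0],[0,0,0,0,0,0]], "hand": 50}}

```text
time: 20.48
tool_pos: [0.5422, -0.3743, 0.0707]
tool_rot: [-0.0, 0.988, 0.155, 0.0]
contact_force: [0.4, -0.3, -0.4]
gripper_width: 0.588
grasp_force: 0.0
```

Request:
{"op": "play_rows", "data": {"commands": [[0,0,0,0,0,0],[0,0,-10,0,0,0],[0,0,-25,0,0,0],[0,0,-40,0,0,0],[0,0,-40,0,0,0]]}}

```text
time: 20.9
tool_pos: [0.5413, -0.3736, 0.1861]
tool_rot: [-0.001, 0.988, 0.155, -0.001]
contact_force: [1.9, -0.2, 0.3]
gripper_width: 0.581
grasp_force: 0.0
```

Request:
{"op": "play_rows", "data": {"commands": [[-20,0,-40,0,0,0],[-40,0,0,0,0,0],[-40,0,0,0,0,0],[-20,0,0,0,0,0],[0,0,0,0,0,0]]}}

```text
time: 21.32
tool_pos: [0.4262, -0.412, 0.2245]
tool_rot: [0.001, 0.988, 0.153, 0.0]
contact_force: [-0.2, -1.0, -0.5]
gripper_width: 0.585
grasp_force: 0.0
```

```bash
python3 - <<'E'
from h import *
a=cam("side")["image"][:,:,::-1];b=cam("scene")["image"][:,:,::-1]
out=np.zeros((600,800,3),np.uint8)
out[:300,:400]=cv2.resize(a[120:225,230:370],(400,300),interpolation=cv2.INTER_CUBIC)
out[:300,400:]=cv2.resize(b[170:290,130:290],(400,300),interpolation=cv2.INTER_CUBIC)
out[300:,:400]=cv2.resize(a,(400,300),interpolation=cv2.INTER_AREA);out[300:,400:]=cv2.resize(b,(400,300),interpolation=cv2.INTER_AREA)
cv2.imwrite("pics/end.png",out)
E
```

```text
(no output)
```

View pics/end.png

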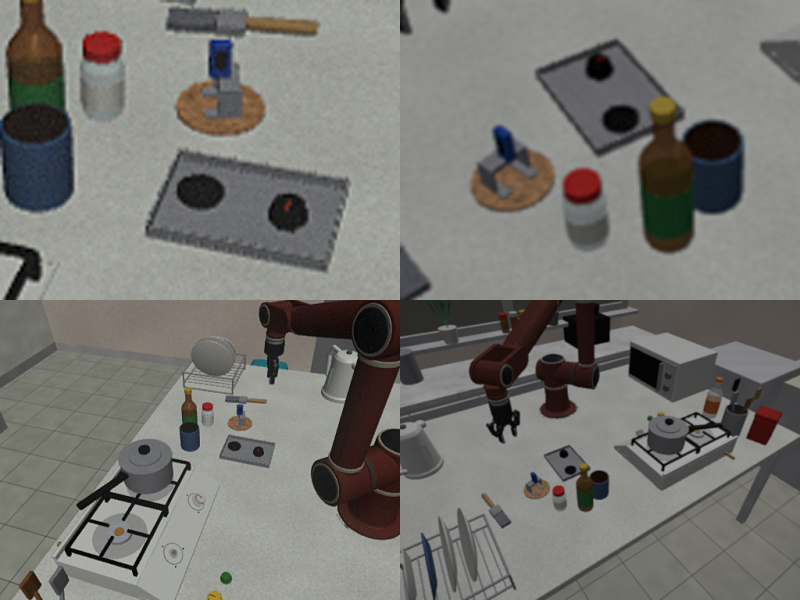

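The final view shows the knob upright in the tray at (288,212), well clear of the cap. The puller stands on the coaster at (222,80), the white knob is still home at (197,500), and nothing else has moved.

```bash
python3 -c "
from plant import manip
print(manip.job_done())"
```

```text
the job is handed in; nothing more can be done
None
```

I pulled the black knob off with the puller and stood it upright in the tray, then put the puller back upright on the coaster. The white knob is still home, nothing else looked moved in the final pictures, and I handed the job in at about 21 s of the 72 s allowed.

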